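# Empty the marble dispenser into the cup

### The job

Push the yellow cup along the board, without picking it up, until it sits in the V-shaped rest under the marble dispenser's outlet. Then press down the black pad at the back of the dispenser's rocking lever so that the gate at its other end lifts, keep it down until all four marbles have rolled into the cup, and let go so that the gate drops shut again. Work the gate only through the pad, do not touch the marbles, and leave the other things on the board where they stand.

Things in the scene. Friction and masses are not known exactly. Their poses are not given: they have to be found in the camera images.
- dispenser: Beech marble dispenser fixed to the board, 74 mm wide (x), base plate from y = -70 to +95 mm. Origin on the board; z up; marbles roll along its own -y (turned a little at each start). Two steel rails, 6 mm rods at x = -8 and +8 mm, sloping 6 degrees, carry four marbles in a row between low side boards. Bearing posts at x = +-21, y = +30 mm, 156 mm high, carry the rocking lever.
- rocker (a joint): Angle of the spring-loaded rocking lever, rad: 0 = level, gate shut; grows as the pad is pressed; stop at 0.36; marbles begin to pass at about 0.22; press to 0.3 or more. Aluminium beam 10 mm wide over the row of marbles, along the dispenser's y; axle at y = +30 mm, 145 mm up; gate leaf hangs at y = -29 mm. At the pad it takes 2 N to start, 5 N at the stop, and springs back when let go.
- pad_top (a point): Middle of the top face of the black press pad, 36 mm (x) by 34 mm (y), 6 mm thick, at the lever's back end: 105 mm behind the axle (dispenser y = +135 mm), 154 mm above the board at rest, beyond the base plate with nothing under it. It goes down about 37 mm, tilting with the lever, to the stop.
- gate_edge (a point): Middle of the lower edge of the gate leaf (24 mm wide, 4 mm thick), 86 mm above the board when shut; it rises about 24 mm and swings about 17 mm towards the outlet when the lever is fully pressed.
- cup: Yellow plastic cup, open at the top, loose, 60 mm high, nearly straight sided: outer radius 38 mm at the foot, 37 mm at the rim, wall 3 mm, about 70 g. Origin at the middle of its underside, z up. It starts upright on the board, 40 to 100 mm from its rest on the outlet side. Its rim passes 6 mm under the rails. Pushed low down it slides without tipping.
- cup_rest (a point): Where the middle of the cup's underside is when the cup touches both faces of the V-shaped rest (dispenser x = 0, y = -112 mm, on the board). The rest is two beech blocks 30 mm high under the outlet, a V opening to -y, faces 30 degrees off x, reaching x = -40 and +40 mm. Pushing the cup towards this point seats it.
- lip (a point): Outlet: middle between the free lower ends of the rails, where the marbles drop off (dispenser x = 0, y = -92 mm, on the rods' axes, 69 mm above the board; their underside is at 66 mm).
- marble1: Amber glass marble, 25 mm across, origin at its centre; number 1 in the row counted from the gate. On the rails its centre is 90 to 99 mm above the board; in the cup it lies 15 to 50 mm above the board.
- marble2: Amber glass marble, 25 mm across, origin at its centre; number 2 in the row counted from the gate. On the rails its centre is 90 to 99 mm above the board; in the cup it lies 15 to 50 mm above the board.
- marble3: Amber glass marble, 25 mm across, origin at its centre; number 3 in the row counted from the gate. On the rails its centre is 90 to 99 mm above the board; in the cup it lies 15 to 50 mm above the board.
- marble4: Amber glass marble, 25 mm across, origin at its centre; number 4 in the row counted from the gate. On the rails its centre is 90 to 99 mm above the board; in the cup it lies 15 to 50 mm above the board.
- canister: Stainless steel canister with a clip-on lid, 105 mm across, 135 mm high, origin under its middle. Bystander.
- tumbler: Glass tumbler full of amber marbles, 72 mm across the rim, 95 mm high, origin under its middle. Bystander.
- jack_rack: Slotted beech rack, 190 mm (y) by 42 mm (x), with six aluminium jacks standing in it, 55 mm high in all, origin under its middle. Bystander.
- bounce_ball_center (a point): Centre of the orange silicone bounce ball, 40 mm across, lying on a small beech ring. Bystander.
There are look-alikes about, which are no part of the job. Of the things shaped like the dispenser, the beech one is meant. Several things look just like the cup: the one meant starts farthest to the robot's right.

How it is judged:
By the outcome, as a careful person would: the job done as asked, in the order asked, and still so for the second after the job is handed in, with the robot touching nothing.
It also fails if it takes over 58 s, if anything falls off the work surface, if the arm or the gripper's body presses on something with over 40 N, if the wrist force passes 120 N, or if a joint passes its speed limit or range.

### The arm

A 6-joint arm with a two-finger parallel gripper is mounted at the origin on the work surface. World frame = base frame: x ahead of the robot, y to its left, z up, the work surface at z = 0. Lengths are in m, angles in degrees, forces in N, time in s.
With the tool pointing down it reaches from about 0.35 to 0.875 m from the base axis. Payload 4.2 kg.
Tool frame: the origin (TCP) lies at the very end of the fingers, on their centre line; the grasp point (between the pads) lies 19 mm behind it (r.grip_point_offset is the distance from the TCP to the grasp point, in m); z points along the fingers, y is the line along which they close (so a half turn about z gives the same grasp; the last joint's range is limited). The gripper opens to 87 mm and grips with 3 to 60 N. Pads are 19 mm wide; open, the fingers measure 117 mm over their backs; the gripper's body (75 mm by 190 mm) begins 51 mm behind the grasp point.
Start: joints at [14.817, 22.042, 0.453, 0, -68.411, -14.817], TCP at [0.625, 0, 0.223] pointing down, gripper open.
Joint ranges: [-179.83, 179.83], [-69.29, 118.12], [-61.27, 80.66], [-181.25, 117.63], [-171.15, -9.14], [-177.46, 177.46]. Speed limits (degrees/s): [159.86, 159.86, 180, 180, 180, 180].

### API

Orientations are given as a 3x3 rotation matrix whose columns are the frame's x, y, z axes.
In Python, from station import r, cams gives the robot as it stands. The module is installed in compiled form; this text tells all that it offers.
- The arm moves only by the shell command python3 -m handwheel 'ROWS'. ROWS is JSON, a list that holds one entry, the list of rows, each a list of 7 numbers: the turn, a rotation vector about the tool's x, y, z in units of 6 degrees (1.0 is 6 degrees), then the shift along the tool's x, y, z in m, then the finger opening in m, from 0 to 0.087. In form: [[[ax, ay, az, x, y, z, jaw], ...]]. A call has 1 to 12 rows; each row shifts and turns the commanded pose from where the row before left it, along the tool's axes as they then stand; what a row does not reach is not made up. A row lasts 1/10 s, in which the tool goes at most 50 mm and 8.59 degrees, less where a joint would pass 70% of its speed; a pose out of reach is approached as far as the arm can. A call with a gripper value outside its range is refused whole. The fingers move at their own pace and stop on an object; the grip force is fixed at half the most. Time passes only in rows, so rows that do not move let the fingers close. It gives the time, the measured TCP pose, the force, the opening and the grip force at its end, in the units of the state.
- r.sense(): the state, without advancing time (a new reading comes with each control period).
- cams.capture(name): name is "scene" or "side" or "wrist"; returns the picture (384x512x3 uint8, red, green, blue); there is no depth.
- cams.get_calibration(name): a dict with "camera_matrix" (3x3 intrinsics, pixels), "k1" (the pictures are not rectified: a ray, as slopes to the right and down, at radius r is drawn at 1 + k1 r^2 times it, then the intrinsics apply), "rvec" (rotation vector, rad) and "tvec" (3), from world to camera coordinates, as OpenCV has them; the wrist camera has in their place "T_tool_cam" (4x4, takes a point from camera to tool coordinates, whose origin is the TCP and whose axes are the flange's). Camera axes: x right, y down, z forward; pixel columns grow to the right and rows downward; lengths in m; the calibration is good to about 2 mm. A picture is of the moment at which its call begins: read the wrist's pose just before it. get_calibration takes no time and is no camera call.
- r.finish_job(): hands the job in; it is judged then, once.
The state is a dict: "time_s": time; "joints": joint angles; "joint_velocities": joint speeds; "effort": joint torques, N m; "tcp_pos": TCP position; "ee_rot": TCP orientation; "wrist_force": force on the tool from outside, world axes, zero at the start; "moment": the same for the moment, N m; "gripper_width": opening from 0.0 (shut) to 1.0 (fully open); "gripper_force": force on a finger pad.
Only numpy, scipy, OpenCV 4.12 (cv2) and the standard library are available. Lean on these libraries where they do the work, as an engineer would, in place of code of your own. Each camera call takes 0.05 s, during which the arm holds its last target. There are 200 camera calls.

## Working session

There is one attempt and no reset: what is moved stays moved. The work goes in short steps, Python scripts to look and compute and a shell command to move; the robot and the scene stay as the last step left them, time stands still between calls to the robot, and variables do not carry over. Pictures are saved under pics/ and viewed, at most 10 in all, crops included, and the job is handed in when it is done.

```bash
mkdir -p pics
cat > h.py <<'E'
import numpy as np, cv2
from station import r, cams
def cap(n):
    s=r.sense(); im=cams.capture(n); return im,s
def campose(n,s=None):
    c=cams.get_calibration(n); K=np.array(c["camera_matrix"]); k1=c["k1"]
    if n=="wrist":
        T=np.array(c["T_tool_cam"]); W=np.eye(4); W[:3,:3]=s["ee_rot"]; W[:3,3]=s["tcp_pos"]; M=W@T
        return K,k1,M[:3,:3],M[:3,3]
    R=cv2.Rodrigues(np.array(c["rvec"],float))[0]; t=np.array(c["tvec"],float).ravel()
    return K,k1,R.T,-R.T@t
def ray(n,uv,s=None):
    K,k1,R,o=campose(n,s)
    p=cv2.undistortPoints(np.array([[uv]],float),K,np.array([k1,0,0,0.]))[0,0]
    d=R@np.array([p[0],p[1],1]); return o,d/np.linalg.norm(d)
def plane(n,uv,z,s=None):
    o,d=ray(n,uv,s); return o+d*(z-o[2])/d[2]
def proj(n,P,s=None):
    K,k1,R,o=campose(n,s); q=R.T@(np.array(P,float)-o); x=q[:2]/q[2]; x=x*(1+k1*(x@x)); return (K[:2,:2]@x+K[:2,2])
def tri(n1,a,n2,b,s1=None,s2=None):
    o1,d1=ray(n1,a,s1); o2,d2=ray(n2,b,s2)
    A=np.stack([d1,-d2],1); t=np.linalg.lstsq(A,o2-o1,rcond=None)[0]
    p,q=o1+t[0]*d1,o2+t[1]*d2; return (p+q)/2,np.linalg.norm(p-q)
def save(n,im): cv2.imwrite("pics/"+n,im[:,:,::-1])
E
python3 - <<'E'
from h import *
ims=[cap(n)[0] for n in("scene","side")]
for n,i in zip(("scene","side"),ims): np.save("pics/%s0.npy"%n,i); print(n,campose(n)[3],campose(n)[2][:,2])
save("a_scene.png",cv2.resize(ims[0],(800,600))); save("a_side.png",cv2.resize(ims[1],(800,600)))
s=r.sense(); print(s["tcp_pos"],s["ee_rot"],s["time_s"],s["wrist_force"])
E
```

```text
scene [1.43418828 0.14822654 0.7340986 ] [-0.8260229  -0.12681363 -0.54918528]
side [-0.27703875  0.72492309  0.81268464] [ 0.60953025 -0.5797939  -0.54065877]
[6.24465186e-01 1.85742562e-05 2.21568432e-01] [[-1.31103977e-04 -9.99998124e-01 -1.93259721e-03]
 [-9.99999987e-01  1.31282959e-04 -9.24856319e-05]
 [ 9.27391755e-05  1.93258506e-03 -9.99998128e-01]] 0.1 [-0.56615319  0.66186037 -0.91166095]
```

View pics/a_scene.png

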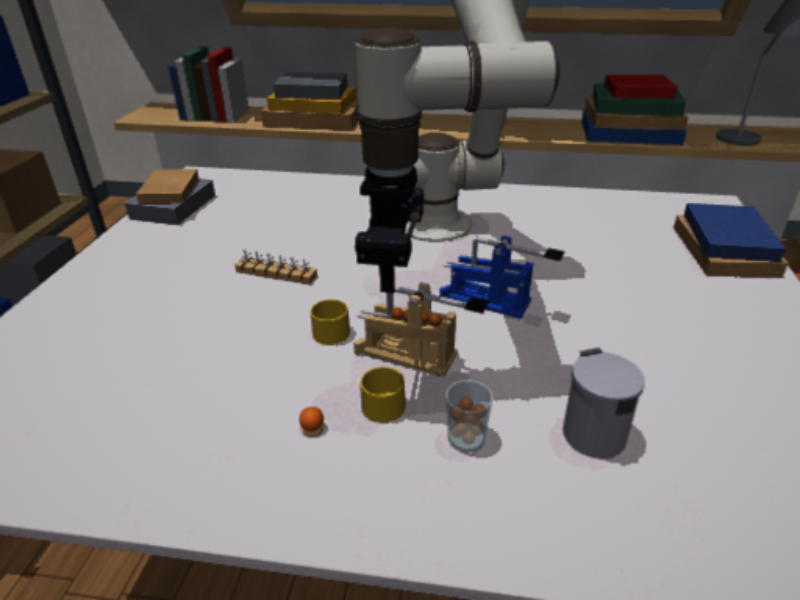

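View pics/a_side.png

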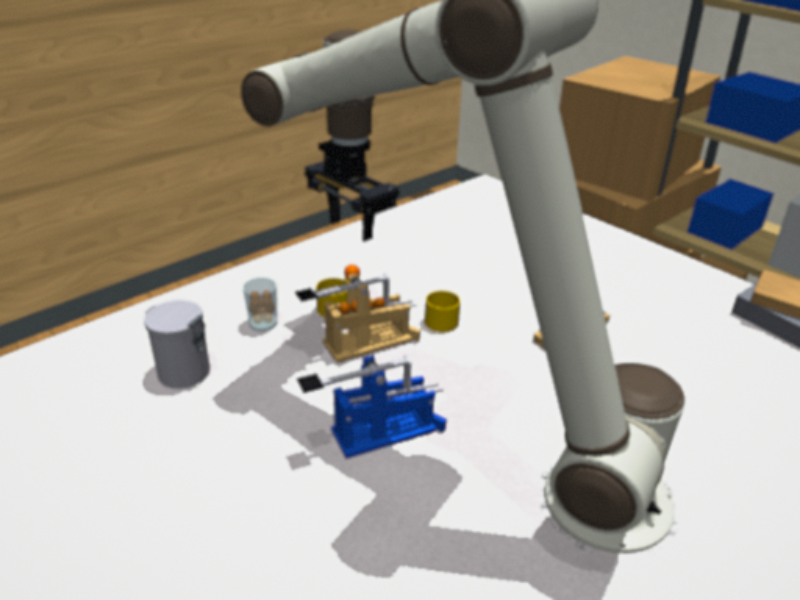

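The scene view looks back at the robot, so image left is the robot's right. There are two cup candidates, at (330,322) and (383,394) in the 800-px picture. The one at (330,322) is farthest to the robot's right, on the outlet side of the beech dispenser at (410,330). The blue dispenser at (490,275) is the look-alike.

```bash
cat > m.py <<'E'
from h import *
def blobs(im,f,mn=15):
    hsv=cv2.cvtColor(im,cv2.COLOR_RGB2HSV); m=f(hsv,im).astype(np.uint8)
    n,l,st,c=cv2.connectedComponentsWithStats(m); return [(st[i].tolist(),c[i].round(1).tolist()) for i in range(1,n) if st[i][4]>=mn]
yel=lambda h,i:(h[...,0]>=22)&(h[...,0]<=33)&(h[...,1]>190)
blk=lambda h,i:(i.max(2)<45)
E
python3 - <<'E'
from m import *
for n in("scene","side"):
    im=np.load("pics/%s0.npy"%n)
    print(n,"Y",blobs(im,yel)); print("K",[b for b in blobs(im,blk) if 150<b[1][1]<260])
a=np.load("pics/scene0.npy")[165:275,185:325]; b=np.load("pics/side0.npy")[165:240,180:310]
save("b.png",np.vstack([cv2.resize(a,(500,393),interpolation=2),cv2.resize(b,(500,288),interpolation=2)])[:600] if 0 else np.hstack([cv2.resize(a,(420,330),interpolation=2),np.pad(cv2.resize(b,(377,218),interpolation=2),((0,112),(0,0),(0,0)))]))
E
```

```text
scene Y [([200, 193, 23, 27, 536], [211.0, 205.8]), ([232, 236, 27, 34, 784], [244.7, 252.3])]
K [([433, 133, 71, 42, 596], [464.3, 158.3]), ([501, 141, 11, 33, 182], [507.8, 153.5]), ([348, 160, 12, 7, 59], [354.0, 162.7]), ([297, 190, 16, 10, 101], [304.8, 194.7])]
side Y [([204, 179, 19, 6, 53], [211.7, 180.8]), ([204, 187, 18, 14, 100], [212.2, 192.0]), ([273, 187, 21, 25, 427], [282.7, 199.0])]
K [([191, 186, 11, 6, 38], [195.7, 188.2]), ([192, 241, 13, 9, 80], [198.2, 244.9])]
```

View pics/b.png

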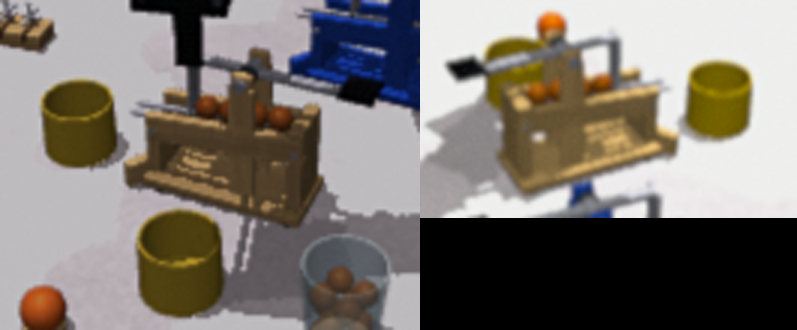

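The enlarged crop confirms it: the target cup is at crop (78,122), scene pixel (211,206), left of the rail ends at crop (135,108). The second cup at (180,262) stands in front of the dispenser.

Run:
```python
from m import *
c,e=tri("scene",(211.3,206),"side",(283,199.5)); print("cup",c,e)
c,e=tri("scene",(244.9,252.5),"side",(212.8,190)); print("cup2",c,e)
p,e=tri("scene",(304.8,194.7),"side",(195.7,188.2)); print("pad",p,e)
print("pad planes",plane("scene",(304.8,194.7),.152),plane("side",(195.7,188.2),.152))
im,s=cap("wrist"); np.save("pics/w0.npy",im); save("c.png",im); print(cams.get_calibration("wrist")["T_tool_cam"])
for k in ("ball","can","tumb"): pass
print("tumbler",plane("scene",(468/1.5625,443/1.5625),0),"can",plane("scene",(600/1.5625,375/1.5625),.135),"blue pad",plane("scene",(354,162.7),.152))
print("ball",plane("scene",(312/1.5625,419/1.5625),.025))
```

```text
cup [ 0.50760495 -0.15013087  0.02882492] 0.001525680945867325
cup2 [ 0.69919103 -0.00898159  0.03092543] 0.002473934730413192
pad [0.58617794 0.13619797 0.15283699] 0.0015067788501981262
pad planes [0.5856214 0.1368409 0.152    ] [0.58747716 0.13451657 0.152     ]
[[ 4.99557896e-04 -9.70256087e-01 -2.42080308e-01  6.51246445e-02]
 [ 9.99998991e-01  1.62805531e-04  1.41107857e-03 -5.07873574e-04]
 [-1.32969556e-03 -2.42080769e-01  9.70255190e-01 -1.61399295e-01]
 [ 0.00000000e+00  0.00000000e+00  0.00000000e+00  1.00000000e+00]]
tumbler [0.75839815 0.1413621  0.        ] can [0.72111019 0.32878054 0.135     ] blue pad [0.39381406 0.27525905 0.152     ]
ball [ 0.76640586 -0.1124039   0.025     ]
```

View pics/c.png

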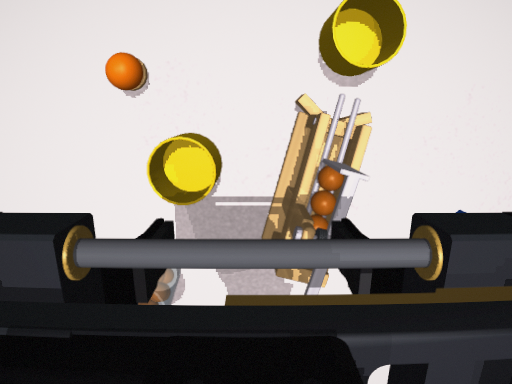

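The wrist view shows the target cup at (365,35). The rail ends are at (342,96) and (357,100), and the marbles at (331,178), (323,203) and (320,224). The V-rest arms are at (305,103) and (363,120).

Run:
```python
from m import *
s=r.sense()
l=[plane("wrist",u,.069,s) for u in((342,96),(357,100))]; print(l,np.linalg.norm(l[0]-l[1])); lip=(l[0]+l[1])/2
pad=np.array([.5862,.1362,.154]); d=(pad-lip)[:2]; print("baseline",np.linalg.norm(d)); yv=d/np.linalg.norm(d)
print("yaw",np.degrees(np.arctan2(-yv[0],yv[1])))
mid=[plane("wrist",u,.094,s) for u in((331,178),(323,203))]; print("marble",mid, [((m-lip)[:2]@yv, (m-lip)[:2]@[yv[1],-yv[0]]) for m in mid])
rest=lip[:2]-.020*yv; print("lip",lip,"rest",rest)
# check yaw w/ V tips
for u in((300,98),(371,115)):
    p=plane("wrist",u,.03,s); q=p[:2]-lip[:2]; print("tip disp frame",q@[yv[1],-yv[0]],q@yv-.092)
im=np.load("pics/w0.npy"); print(blobs(im,yel,100))
o,dd=ray("wrist",(0,0),s); print("rim?",plane("wrist",(369,31),.06,s),"foot",plane("wrist",(357,42),.003,s))
cup=np.array([.5076,-.150]); v=cup-rest; print("cup in disp", v@[yv[1],-yv[0]], v@yv, np.linalg.norm(v))
```

```text
[array([ 0.53696098, -0.0837822 ,  0.069     ]), array([ 0.52191757, -0.08018024,  0.069     ])] 0.015468631109756988
baseline 0.22544361686331552
yaw -14.58248254322765
marble [array([ 0.54970759, -0.00743596,  0.094     ]), array([0.55597943, 0.01715926, 0.094     ])] [(np.float64(0.07724689369145721), np.float64(0.0008468721810826218)), (np.float64(0.10262889508525186), np.float64(0.0007242556434216862))]
lip [ 0.52943928 -0.08198122  0.069     ] rest [ 0.52440381 -0.10133694]
tip disp frame 0.04163906966343311 -0.0828400263288892
tip disp frame -0.04008624586205572 -0.0860396377511634
[([320, 0, 86, 76, 5178], [362.2, 35.0]), ([148, 133, 73, 72, 4040], [183.9, 168.3])]
rim? [ 0.51137344 -0.14571994  0.06      ] foot [ 0.50441651 -0.1477991   0.003     ]
cup in disp -0.004010424254473913 -0.05132618702060244 0.0514826279124787
```

```bash
python3 -m handwheel '[[[0,0,1.2165,0,0,0,0.03],[0,0,1.2165,0,0,0,0.03],[0,0,0,0.036,0.0106,0,0.03],[0,0,0,0.036,0.0106,0,0.03],[0,0,0,0.036,0.0106,0,0.03],[0,0,0,0.036,0.0106,0,0.03],[0,0,0,0.036,0.0106,0,0.03],[0,0,0,0.036,0.0106,0,0.03],[0,0,0,0.032,0.0108,0,0.03],[0,0,0,0,0,0,0.03],[0,0,0,0,0,0,0.03]]]'
cat > d.py <<'E'
from m import *
xd=np.array([.968,-.2517]);yd=np.array([.2517,.968]);rest=np.array([.5244,-.1013])
def st():
    s=r.sense(); p=np.array(s["tcp_pos"]); q=p[:2]-rest
    print("t",round(s["time_s"],2),"tcp",p.round(4),"rel mm",(q@xd*1e3).round(1),(q@yd*1e3).round(1),"F",np.round(s["wrist_force"],1),"w",round(s["gripper_width"],3)); return s
E
python3 - <<'E'
from d import *
st(); c=plane("scene",(176,173),.02); print("rack",c)
im,s=cap("wrist"); save("d.png",im); print(blobs(im,yel,100))
a=cap("scene")[0]; print(blobs(a,yel))
E
```

```text
time_s: 1.25
tcp_pos: [0.49, -0.2217, 0.2224]
ee_rot: [[-0.254, -0.967, -0.0], [-0.967, 0.254, 0.0], [-0.0, 0.0, -1.0]]
wrist_force: [-0.1, 0.2, 0.4]
gripper_width: 0.347
gripper_force: 0.0
t 1.25 tcp [ 0.49   -0.2217  0.2224] rel mm -3.0 -125.2 F [-0.1  0.2  0.4] w 0.347
rack [ 0.32072273 -0.32893136  0.02      ]
[([224, 200, 56, 39, 1844], [251.4, 221.3]), ([234, 269, 35, 5, 128], [250.9, 270.6])]
[([200, 193, 23, 27, 541], [211.1, 205.9]), ([232, 236, 27, 34, 784], [244.7, 252.3])]
```

View pics/d.png

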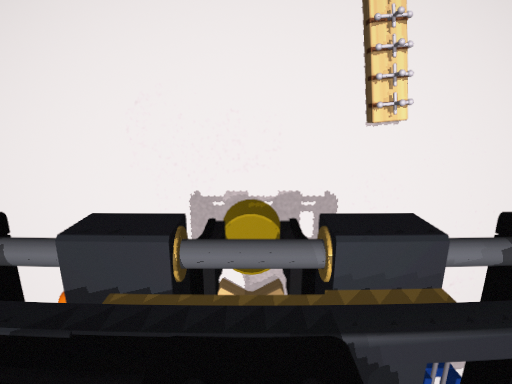

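The view shows the cup at (251,235), centred between the fingers, with the V behind it at (252,290) and the rack clear at upper right. I'll go down and push.

```bash
python3 -m handwheel '[[[0,0,0,0,0,0.035,0.03],[0,0,0,0,0,0.035,0.03],[0,0,0,0,0,0.035,0.03],[0,0,0,0,0,0.035,0.03],[0,0,0,0,0,0.035,0.03],[0,0,0,0,0,0.033,0.03],[0,0,0,-0.004,0,0,0.03],[0,0,0,-0.004,0,0,0.03],[0,0,0,-0.004,0,0,0.03],[0,0,0,-0.004,0,0,0.03]]]'
python3 -m handwheel '[[[0,0,0,-0.004,0,0,0.03],[0,0,0,-0.004,0,0,0.03],[0,0,0,-0.004,0,0,0.03],[0,0,0,-0.004,0,0,0.03],[0,0,0,-0.004,-0.0005,0,0.03],[0,0,0,-0.004,-0.0005,0,0.03],[0,0,0,-0.004,-0.0005,0,0.03],[0,0,0,-0.004,-0.0005,0,0.03],[0,0,0,-0.004,-0.0005,0,0.03],[0,0,0,-0.004,-0.0005,0,0.03],[0,0,0,0,0,0,0.03]]]'
python3 - <<'E'
from d import *
st(); im,s=cap("scene"); print(blobs(im,yel)); print(blobs(cap("side")[0],yel))
E
```

```text
time_s: 2.35
tcp_pos: [0.4962, -0.2053, 0.0165]
ee_rot: [[-0.251, -0.968, 0.004], [-0.968, 0.251, -0.001], [-0.0, -0.004, -1.0]]
wrist_force: [-0.6, -0.2, 0.8]
gripper_width: 0.347
gripper_force: 0.0
time_s: 3.45
tcp_pos: [0.5077, -0.1672, 0.0144]
ee_rot: [[-0.252, -0.968, 0.0], [-0.968, 0.252, 0.0], [-0.0, -0.0, -1.0]]
wrist_force: [-0.5, 0.7, 0.3]
gripper_width: 0.345
gripper_force: 0.0
t 3.45 tcp [ 0.5077 -0.1672  0.0144] rel mm 0.4 -68.0 F [-0.5  0.7  0.3] w 0.345
[([206, 195, 25, 27, 545], [218.1, 207.8]), ([232, 236, 27, 34, 782], [244.6, 252.3])]
[([204, 179, 19, 6, 50], [211.1, 180.8]), ([204, 187, 18, 14, 92], [212.2, 191.8]), ([266, 188, 23, 26, 476], [276.6, 200.6])]
```

```bash
python3 -m handwheel '[[[0,0,0,-0.003,0,0,0.03],[0,0,0,-0.003,0,0,0.03],[0,0,0,-0.003,0,0,0.03],[0,0,0,-0.003,0,0,0.03],[0,0,0,-0.003,0,0,0.03],[0,0,0,-0.003,0,0,0.03],[0,0,0,-0.002,0,0,0.03],[0,0,0,0,0,0,0.03]]]'
python3 - <<'E'
from d import *
st(); im,s=cap("scene"); print(blobs(im,yel)); print(blobs(cap("side")[0],yel))
E
python3 -m handwheel '[[[0,0,0,-0.001,0,0,0.03],[0,0,0,-0.001,0,0,0.03],[0,0,0,0,0,0,0.03]]]'
```

```text
time_s: 4.35
tcp_pos: [0.5127, -0.1481, 0.0146]
ee_rot: [[-0.252, -0.968, 0.0], [-0.968, 0.252, 0.0], [-0.0, -0.0, -1.0]]
wrist_force: [1.2, 0.0, -0.2]
gripper_width: 0.348
gripper_force: 0.0
t 4.35 tcp [ 0.5127 -0.1481  0.0146] rel mm 0.5 -48.3 F [ 1.2  0.  -0.2] w 0.348
[([212, 196, 22, 28, 437], [221.9, 208.8]), ([232, 236, 27, 34, 784], [244.7, 252.3])]
[([204, 179, 19, 6, 50], [211.1, 180.8]), ([204, 187, 18, 14, 93], [212.2, 191.8]), ([262, 190, 22, 26, 393], [272.9, 201.8])]
time_s: 4.75
tcp_pos: [0.513, -0.1465, 0.0146]
ee_rot: [[-0.252, -0.968, -0.0], [-0.968, 0.252, -0.0], [0.0, 0.0, -1.0]]
wrist_force: [-0.3, -0.0, 0.3]
gripper_width: 0.349
gripper_force: 0.2
```

```bash
python3 -m handwheel '[[[0,0,0,-0.001,0,0,0.03],[0,0,0,-0.001,0,0,0.03],[0,0,0,0,0,0,0.03]]]'|grep -E "tcp|wrist"; python3 -m handwheel '[[[0,0,0,-0.001,0,0,0.03],[0,0,0,-0.001,0,0,0.03],[0,0,0,0,0,0,0.03]]]'|grep -E "tcp|wrist"
python3 - <<'E'
from d import *
st(); im,s=cap("scene"); print(blobs(im,yel)); j=cap("side")[0]; print(blobs(j,yel))
save("e.png",np.hstack([cv2.resize(im[165:265,180:310],(390,300),interpolation=2),cv2.resize(j[165:265,190:320],(390,300),interpolation=2)]))
E
```

```text
tcp_pos: [0.5135, -0.1449, 0.0146]
wrist_force: [-0.6, -4.0, 0.1]
tcp_pos: [0.5136, -0.1445, 0.0148]
wrist_force: [-1.2, -12.0, 1.1]
t 5.35 tcp [ 0.5136 -0.1445  0.0148] rel mm 0.4 -44.5 F [ -1.2 -12.    1.1] w 0.345
[([212, 196, 22, 28, 424], [222.2, 208.9]), ([232, 236, 27, 34, 786], [244.7, 252.3])]
[([204, 179, 19, 6, 50], [211.1, 180.8]), ([204, 187, 18, 14, 93], [212.1, 191.9]), ([262, 191, 21, 25, 383], [272.6, 201.9])]
```

View pics/e.png

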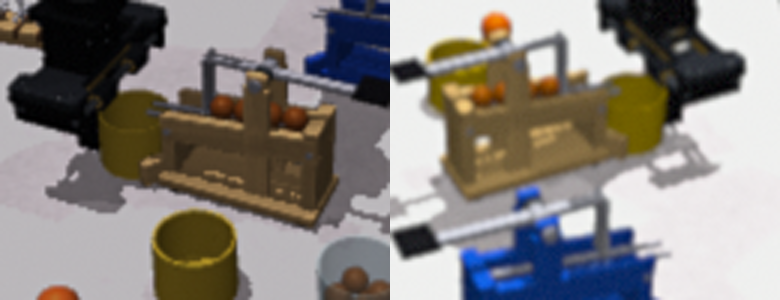

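The cup is seated. The push force jumped to 12 N at the predicted offset (44.5 mm), and both views show the cup under the rail ends. Now I'll retreat and go over to the pad.

```bash
python3 -m handwheel '[[[0,0,0,0.01,0,0,0.03],[0,0,0,0.02,0,0,0.03],[0,0,0,0.02,0,0,0.03],[0,0,0,0,0,0.0,0.03],[0,0,0,0,0,-0.034,0.0],[0,0,0,0,0,-0.034,0.0],[0,0,0,0,0,-0.034,0.0],[0,0,0,0,0,-0.034,0],[0,0,0,0,0,-0.034,0],[0,0,0,0,0,-0.034,0],[0,0,0,0,0,-0.03,0]]]' | grep tcp
python3 -m handwheel '[[[0,0,0,-0.034,0,0,0],[0,0,0,-0.034,0,0,0],[0,0,0,-0.034,0,0,0],[0,0,0,-0.034,0,0,0],[0,0,0,-0.034,0,0,0],[0,0,0,-0.034,0,0,0],[0,0,0,-0.034,0,0,0],[0,0,0,-0.034,0,0,0],[0,0,0,-0.034,0,0,0],[0,0,0,-0.034,0,0,0],[0,0,0,0,0,0,0],[0,0,0,0,0,0,0]]]' | grep tcp
python3 - <<'E'
from d import *
s=st(); w,s=cap("wrist"); i=cap("scene")[0]; j=cap("side")[0]
for n,a in(("scene",i),("side",j)): print(n,blobs(a,yel),[b for b in blobs(a,blk) if 150<b[1][1]<260])
save("f.png",np.hstack([cv2.resize(i[165:265,180:310],(390,300),interpolation=2),cv2.resize(w,(400,300))]))
E
```

```text
tcp_pos: [0.5017, -0.1902, 0.2505]
tcp_pos: [0.5867, 0.1392, 0.248]
t 7.75 tcp [0.5867 0.1392 0.248 ] rel mm -0.2 248.5 F [-0.5 -0.   0.6] w 0.003
scene [([214, 196, 20, 28, 404], [222.4, 208.9]), ([232, 236, 27, 34, 783], [244.7, 252.3])] [([433, 133, 71, 42, 643], [463.2, 158.2]), ([501, 141, 11, 33, 203], [507.6, 154.2]), ([348, 159, 13, 8, 67], [354.3, 162.4]), ([298, 190, 15, 10, 100], [305.0, 194.6]), ([366, 245, 5, 7, 16], [367.6, 248.2]), ([394, 255, 13, 11, 104], [399.9, 259.9])]
side [([204, 179, 19, 6, 51], [211.1, 180.8]), ([204, 187, 18, 14, 94], [212.1, 191.8]), ([262, 191, 19, 24, 327], [271.8, 201.9])] [([191, 186, 10, 6, 37], [195.5, 188.2]), ([191, 241, 15, 9, 86], [198.0, 244.9])]
```

View pics/f.png

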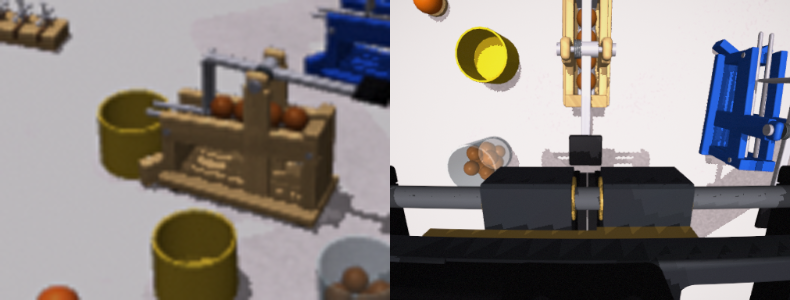

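The scene crop shows the cup in the rest, and the wrist view shows the pad (585,150) and lever in line with the closed fingers. I'll go down onto the pad.

```bash
python3 - <<'E'
from d import *
s=r.sense(); p=plane("wrist",(249.6,173),.154,s)[:2]-rest; print("pad edge rel (expect 0,230)",p@xd,p@yd)
E
python3 -m handwheel '[[[0,0,0,0,0,0.03,0],[0,0,0,0,0,0.03,0],[0,0,0,0,0,0.025,0],[0,0,0,0,0,0.006,0],[0,0,0,0,0,0.006,0],[0,0,0,0,0,0.003,0],[0,0,0,0,0,0,0]]]' | grep -E "tcp|force"
```

```text
pad edge rel (expect 0,230) 0.002325221664403185 0.228479658334655
tcp_pos: [0.5877, 0.1378, 0.1497]
wrist_force: [-0.7, -1.0, 2.5]
gripper_force: 0.8
```

```bash
python3 -m handwheel '[[[0,0,0,0,0,0.005,0],[0,0,0,0,0,0.005,0],[0,0,0,0,0,0.005,0],[0,0,0,0,0,0.005,0],[0,0,0,0,0,0.004,0],[0,0,0,0,0,0.003,0],[0,0,0,0,0,0.002,0],[0,0,0,0,0,0,0]]]' | grep -E "tcp|force"
python3 -m handwheel '[[[0,0,0,0,0,0,0],[0,0,0,0,0,0,0],[0,0,0,0,0,0,0],[0,0,0,0,0,0,0],[0,0,0,0,0,0,0],[0,0,0,0,0,0,0],[0,0,0,0,0,0,0],[0,0,0,0,0,0,0],[0,0,0,0,0,0,0],[0,0,0,0,0,0,0],[0,0,0,0,0,0,0],[0,0,0,0,0,0,0]]]' | grep -E "tcp|force"
python3 - <<'E'
from d import *
s=st(); w,s=cap("wrist"); i=cap("scene")[0]
save("g.png",np.hstack([cv2.resize(i[165:265,180:310],(390,300),interpolation=2),cv2.resize(w,(400,300))]))
E
```

```text
tcp_pos: [0.5873, 0.1381, 0.1195]
wrist_force: [0.9, -1.0, 4.7]
gripper_force: 2.2
tcp_pos: [0.5874, 0.1382, 0.1198]
wrist_force: [1.0, -2.2, 5.4]
gripper_force: 2.2
t 10.6 tcp [0.5874 0.1382 0.1198] rel mm 0.7 247.7 F [ 1.  -2.2  5.4] w 0.005
```

View pics/g.png

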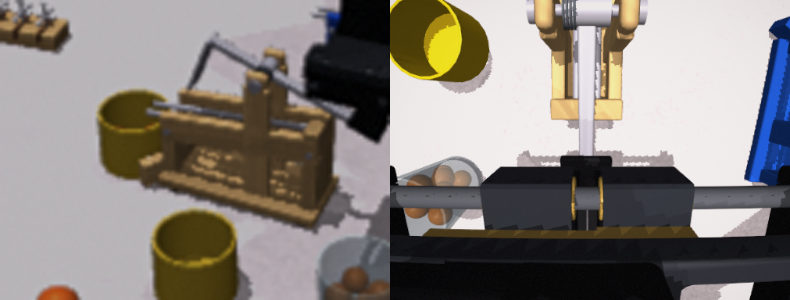

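The gate is up at (210,45) and the rails at (230,115) look empty. I'll hold a moment longer, release, then look into the cup from above.

```bash
python3 -m handwheel '[[[0,0,0,0,0,0,0],[0,0,0,0,0,0,0],[0,0,0,0,0,0,0],[0,0,0,0,0,0,0],[0,0,0,0,0,0,0],[0,0,0,0,0,0,0],[0,0,0,0,0,0,0],[0,0,0,0,0,0,0],[0,0,0,0,0,0,0],[0,0,0,0,0,0,0],[0,0,0,0,0,0,0],[0,0,0,0,0,0,0]]]' | grep -E "tcp|force"
python3 -m handwheel '[[[0,0,0,0,0,-0.006,0],[0,0,0,0,0,-0.006,0],[0,0,0,0,0,-0.006,0],[0,0,0,0,0,-0.006,0],[0,0,0,0,0,-0.006,0],[0,0,0,0,0,-0.006,0],[0,0,0,0,0,-0.02,0],[0,0,0,0,0,-0.035,0],[0,0,0,0,0,-0.04,0],[0,0,0,0,0,0,0]]]' | grep -E "tcp|force"
python3 -m handwheel '[[[0,0,0,0.035,0,0,0],[0,0,0,0.035,0,0,0],[0,0,0,0.035,0,0,0],[0,0,0,0.035,0,0,0],[0,0,0,0.035,0,0,0],[0,0,0,0.035,0,0,0],[0,0,0,0,0,0,0],[0,0,0,0,0,0,0]]]' | grep -E "tcp|force"
python3 - <<'E'
from d import *
s=st(); w,s=cap("wrist"); i=cap("scene")[0]
print("cup rim expected",proj("wrist",[*rest,.06],s)); print(blobs(i,yel))
save("h.png",np.hstack([cv2.resize(i[165:265,180:310],(390,300),interpolation=2),cv2.resize(w[0:240,120:440],(400,300),interpolation=2)]))
E
```

```text
tcp_pos: [0.5874, 0.1382, 0.1198]
wrist_force: [0.3, -0.8, 5.0]
gripper_force: 2.2
tcp_pos: [0.589, 0.1377, 0.2562]
wrist_force: [0.1, 0.2, -0.5]
gripper_force: 0.0
tcp_pos: [0.5329, -0.0662, 0.2496]
wrist_force: [0.4, -0.1, -0.2]
gripper_force: 0.0
t 13.7 tcp [ 0.5329 -0.0662  0.2496] rel mm -0.6 36.1 F [ 0.4 -0.1 -0.2] w 0.005
cup rim expected [250.85362316 142.05027559]
[([214, 196, 20, 28, 394], [222.3, 209.0]), ([232, 236, 27, 34, 787], [244.7, 252.3])]
```

View pics/h.png

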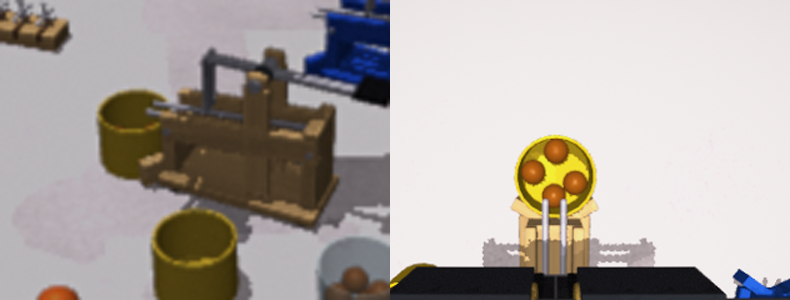

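All four marbles are in the cup, at (555,150), (533,172), (575,183) and (554,195). The cup is in the V, the gate is shut at (210,80), and the robot is clear at z = 0.25.

```bash
python3 -c "
from station import r
print(r.finish_job())"
```

```text
the job is handed in; nothing more can be done
None
```

The job is handed in at about 14 s: the cup is seated in the V-rest, all four marbles are in it, the gate is shut again, and the arm is clear of everything.

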